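Pack the rolling pin and lift the tart kit

ROBOT

A 6-joint arm with a two-finger parallel gripper is mounted at the origin on the work surface. World frame = base frame: x ahead of the robot, y to its left, z up, the work surface at z = 0. Lengths are in m, angles in degrees, forces in N, time in s.
With the tool pointing down it reaches from about 0.4 to 0.825 m from the base axis. Payload 7 kg.
Tool frame: the origin (TCP) lies between the finger pads; the fingertips stand 14 mm ahead of it and the grasp point (between the pads) lies 5 mm behind it (r.tips_ahead is the distance from the TCP to the fingertips, in m); z points along the fingers, y is the direction in which the jaws open and shut (so a half turn about z gives the same grasp; the last joint's range is limited). The gripper opens to 88 mm and grips with 3 to 60 N. Pads are 19 mm wide; open, the fingers measure 130 mm over their backs; the gripper's body (78 mm by 193 mm) begins 47 mm behind the grasp point.
Start: joints at [-51.79, 20.546, 0.682, 0, -70.136, -16.507], TCP at [0.25, -0.627, 0.241] pointing down, gripper open.
Joint ranges: [-176.03, 176.03], [-82.01, 121.73], [-58.28, 71.71], [-173.87, 95.51], [-174.79, -0.11], [-173.66, 173.66]. Speed limits (degrees/s): [136.94, 136.94, 172.46, 180, 180, 180].

INTERFACE

Orientations are given as [roll, pitch, yaw] about the fixed x, y, z axes, in that order (R = Rz(yaw) Ry(pitch) Rx(roll)).
In Python, from plant import r gives the robot as it stands.
- The arm moves only by the tool apply_moves, never from a script. Its arguments are lists of equal length, an entry for each row: "slide": the shift along the tool's x, y, z as a fraction of full scale, a list of three; "turn": the turn, a rotation vector about the tool's x, y, z as a fraction of full scale, a list of three; "jaw": the closure, from 0 (fully open) to 1 (shut). In form: {"slide": [[dx, dy, dz], ...], "turn": [[wx, wy, wz], ...], "jaw": [jaw, ...]}. A call has 1 to 8 rows; each row shifts and turns the commanded pose from where the row before left it, along the tool's axes as they then stand; what a row does not reach is not made up. Full scale, the value 1, is 0.1 m for a shift and 1.5 rad for a turn. A row lasts 1/10 s, in which the tool goes at most 50 mm and 8.59 degrees, less where a joint would pass 70% of its speed; a pose out of reach is approached as far as the arm can. A call with a number of a shift or a turn outside -1 to 1 is refused whole. A call with a gripper value outside its range is refused whole. The fingers move at their own pace and stop on an object; "newtons" is the grip in N (left out, the last holds). Time passes only in rows, so rows that do not move let the fingers close. It gives the time, the measured TCP pose, the force and the opening at its end, in the units of the state.
- r.get_state(): the state, without advancing time (a new reading comes with each control period).
- r.capture(name): name is "scene" or "top" or "wrist"; returns a dict with "pixels" (384x512x3 uint8, blue, green, red), "depth" (384x512 float32, m along the optical axis (not along the pixel's ray), 0 where there is no reading), "fx", "fy", "cx", "cy" (pixels), "rvec" (rotation vector, rad) and "tvec" (3), from world to camera coordinates, as OpenCV has them. Camera axes: x right, y down, z forward; pixel columns grow to the right and rows downward; lengths in m; the calibration is good to about 2 mm. The wrist camera is an equidistant fisheye: a pixel r from the principal point sees the ray r / f radians off the axis. A picture is of the moment at which its call begins.
- r.close_job(): hands the job in, once; it reports no verdict.
The state is a dict: "time_s": time; "joints": joint angles; "qd": joint speeds; "joint_torque": joint torques, N m; "tcp_pos": TCP position; "eef_rot": TCP orientation; "contact_force": force on the tool from outside, world axes, zero at the start; "moment": the same for the moment, N m; "gripper_width": finger opening in m.
Only numpy, scipy, OpenCV 4.12 (cv2) and the standard library are available. Lean on these libraries where they do the work, as an engineer would, in place of code of your own. Each camera call takes 0.05 s, during which the arm holds its last target.

TASK

Get the tart-making kit ready to be carried off: draw the small rolling pin up out of the white tool holder, stand it in the empty square corner socket of the plywood carrier, lowering it to the bottom before you let go. Then take the carrier by the middle of its bar handle, lift it about 10 cm or more clear of the counter and finish while still holding it there in the air, level and steady, with pin, jar and tins all in it. Leave the whisk and the brush in the holder, do not knock the other things on the counter about, and do not tip the carrier.

Things in the scene. Friction and masses are not known exactly. Their poses are not given: they have to be found in the camera images.
- pin: plain turned light-wood rolling pin (the only tool with neither wires nor bristles), 190 mm long, 24 mm diameter over its whole length, ends chamfered over 6 mm; 40 to 85 g. Stands upright in one of the three wells of the holder (which one varies), may lean a few degrees. Origin: centre of its foot; z runs up along it to its top
- holder: fixed white ceramic block 70 (x) x 210 (y) x 90 mm high with three square wells 32 mm wide, 82 mm deep, in a row along its y at -66, 0 and +66 mm, so what stands in them has its foot 8 mm above the counter. Origin: centre of its underside; z up. It stands either left or right of the middle of the counter, the carrier on the other side
- carrier: loose plywood tote 150 (x) x 300 (y) mm, walls 80 high, 6 thick, floor 6; bar handle along y over its middle (z 125 to 151), on end posts 36 wide in x, 154 high. Jar and tins loose in its -x (robot) part; 5 fixed piping nozzles (50 high) in the strip at +x, whose -y corner is the empty socket. Packed: 0.55 to 0.75 kg, balanced within 15 mm of the handle's middle. Origin: centre of underside, z up
- socket (a point): centre of the floor of the carrier's square corner socket: 40 x 40 mm inside, walls rise 74 mm above this point; at (49, -124, 6) mm in the carrier's frame; axes as the carrier's
- handle (a point): centre of the wooden bar handle, at (0, 0, 138) mm in the carrier's frame, axes as the carrier's. The bar runs 288 mm along y, is 14 mm thick (x) and 26 mm tall; grip it across its thickness
- whisk: steel balloon whisk, 150 mm tall, 42 mm over its wires, standing handle down in another well. Stays there. Origin: centre of its foot
- brush: pastry brush with wooden handle, 148 mm tall, 42 mm wide head, standing handle down in another well. Stays there. Origin: centre of its foot
- jar: closed glass jar with steel cap, 56 mm diameter, 85 mm high, standing loose in the carrier at its +y end. Stays there. Origin: centre of its underside
- tins: nested stack of steel tart tins, 85 mm across, 39 mm high, loose in the middle of the carrier's -x part. Stays there. Origin: centre of its underside
- tart: meringue tart, 124 mm across, 38 mm high, at the far side of the counter. Bystander. Origin: centre of its underside
- ramekin: small white bowl, 70 mm across, 42 mm high, at the far side of the counter. Bystander. Origin: centre of its underside
There are look-alikes about, which are no part of the job. Of the things that look like the holder, the middle-sized one is meant.

How it is judged (in metres and radians):
On the way, in this order (a step that is already met when the one before it is completed fails the run):
1. the pin is drawn out of the holder: its foot is above the holder's rim (90 mm) while the fingers hold it (height (world z) of pin above 0.092 m and contact force between the fingers and pin above 0.5 N), for 0.05 s.
2. the pin stands at the bottom of the corner socket, let go, the carrier still on the counter (distance between pin and socket below 0.016 m and angle between pin's own z axis and vertical below 0.35 rad and contact force between the fingers and pin below 0.1 N and height (world z) of carrier below 0.01 m), for 0.2 s.
At the end, for the whole second after the job is handed in: Carrier held by the fingers within 6 cm of its handle's middle, underside over 7 cm up, tilt under 0.12 rad, under 0.03 m/s and 0.15 rad/s, free of holder and bystanders; pin upright in the corner socket (foot 16 mm, tilt 0.35), jar and tins on its floor; whisk and brush in the holder (height (world z) of carrier above 0.07 m and angle between carrier's own z axis and vertical below 0.12 rad and linear speed of carrier below 0.03 m/s and angular speed of carrier below 0.15 rad/s and contact force between the fingers and carrier above 2 N and distance between handle and the grasp point below 0.06 m and distance between pin and socket below 0.016 m and angle between pin's own z axis and vertical below 0.35 rad and z of jar in the frame of carrier between 0 and 0.02 m and distance between jar and carrier below 0.17 m and angle between jar's own z axis and vertical below 0.3 rad and z of tins in the frame of carrier between 0 and 0.02 m and distance between tins and carrier below 0.12 m and distance between each of whisk, brush and holder below 0.085 m and height (world z) of each of whisk, brush below 0.03 m and contact force between carrier and holder below 0.1 N and contact force between carrier and whisk below 0.1 N and contact force between carrier and brush below 0.1 N and contact force between carrier and tart below 0.1 N and contact force between carrier and ramekin below 0.1 N); the arm keeps its last pose, push and grip.
It fails at once if the pin is let go while its foot is over the socket and more than 40 mm above its floor (horizontal distance between pin and socket below 0.03 m and z of pin in the frame of socket above 0.04 m and contact force between the fingers and pin below 0.02 N).
It fails at once if the carrier is tipped more than 0.35 rad (angle between carrier's own z axis and vertical above 0.35 rad).
It fails at once if the whisk or the brush is lifted out or displaced more than 50 mm (distance of any of whisk, brush from where it was at the start of the episode above 0.05 m).
It fails at once if the tart or the small bowl is pushed more than 40 mm (distance of any of tart, ramekin from where it was at the start of the episode above 0.04 m).
It also fails if it takes over 58 s, if anything falls off the work surface, if the arm or the gripper's body presses on something with over 40 N, if the wrist force passes 120 N, or if a joint passes its speed limit or range.

## Working session

There is one attempt and no reset: what is moved stays moved. The work goes in short steps, Python scripts to look and compute and a tool call to move; the robot and the scene stay as the last step left them, time stands still between calls to the robot, and variables do not carry over. Pictures are saved under pics/ and viewed, and the job is handed in when it is done.

Besides the shell and the picture viewer there is one more tool, called after "Emit:" as name(argument=value, ...), one argument or row to a line, values as JSON. apply_moves: Moves the arm, as the interface text tells. Shift numbers are shares of 0.1 m and turn numbers shares of 1.5 rad, none past 1 either way. Its arguments: {"type":"object","properties":{"slide":{"type":"array"},"turn":{"type":"array"},"jaw":{"type":"array"},"newtons":{"type":"number"}},"required":["slide","turn","jaw"]}

```bash
ls; mkdir -p pics
cat > h.py <<'E'
import numpy as np,cv2
from plant import r
def cap(n,f=None):
    c=r.capture(n)
    if f: cv2.imwrite('pics/'+f,c['pixels'])
    return c
def pts(c):
    # world points for all pixels from depth (pinhole)
    R,_=cv2.Rodrigues(np.array(c['rvec'],float)); t=np.array(c['tvec'],float).ravel()
    v,u=np.mgrid[0:384,0:512]; d=c['depth']
    P=np.stack([(u-c['cx'])/c['fx']*d,(v-c['cy'])/c['fy']*d,d],-1)
    return (P-t)@R
E
python3 - <<'E'
from h import *
s=r.get_state();print(s)
for n in ['scene','top','wrist']:
    c=cap(n,n+'0.png');print(n,c['fx'],c['cx'],c['cy'],c['rvec'],c['tvec'])
    np.savez(''+n+'0.npz',**c)
E
```

```text
pics
{'time_s': 0.0, 'joints': array([-5.17901910e+01,  2.05924515e+01,  6.32969817e-01, -2.00301297e-02,
       -7.01364115e+01, -1.65059632e+01]), 'qd': array([ 0.07287659, -0.0902244 , -0.08147098, -0.02227119, -0.03327694,
        0.0482325 ]), 'joint_torque': array([ 1.22804955e-03, -5.82709301e+01,  2.93069923e+01,  6.99733436e+00,
        7.13152884e-03, -1.55264620e-04]), 'tcp_pos': array([ 0.24940807, -0.62671954,  0.23960538]), 'eef_rot': array([ 1.79902708e+02, -9.19387616e-03, -1.58302968e+02]), 'contact_force': array([ 0.23892919, -0.28121667, -0.28975079]), 'moment': array([-0.02720581, -0.01208163, -0.01345342]), 'gripper_width': 0.08747695193612122}
scene 482.0936934457284 257.9848432158402 196.61532765418613 [ 2.09276     1.21582698 -0.48536343] [-0.20519042 -0.26161081  1.85513438]
top 413.99641114774903 250.5396805294264 192.04484738009316 [ 2.14646582 -2.12696613  0.18167243] [-0.07960712  0.51112599  0.99182395]
wrist 297.3186396354542 256.778840111798 191.348980270824 [-1.65712713 -2.44399136 -0.37058321] [ 0.67504179 -0.03632954  0.3925722 ]
```

View pics/scene0.png

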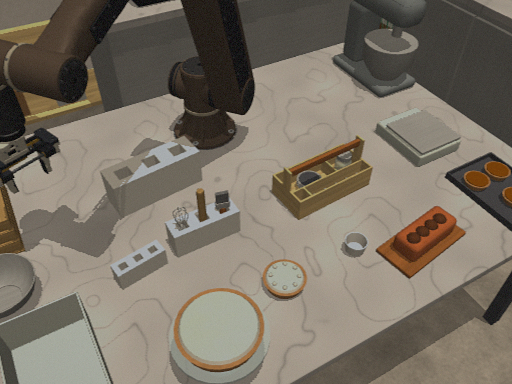

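View pics/top0.png

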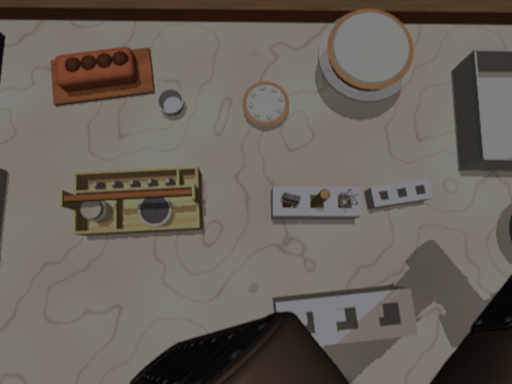

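View pics/wrist0.png

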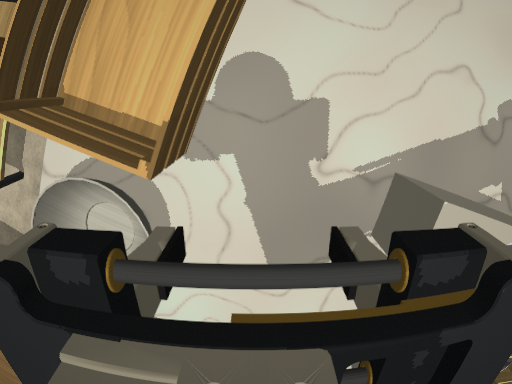

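The pin stands in the middle well of the middle-sized holder, at top px (321,196), with the brush at (290,200) and the whisk at (347,200). The carrier is at (138,202), and its empty socket is near (188,180). Next I'll measure these.

```bash
cat > m.py <<'E'
from h import *
def ld(n): return dict(np.load(n+'0.npz'))
t=ld('top');s=ld('scene');PT=pts(t);PS=pts(s)
def rep(n,Q):
    print(n,len(Q),'med',np.median(Q,0).round(4),'min',np.percentile(Q,1,axis=0).round(4),'max',np.percentile(Q,99,axis=0).round(4))
for nm,P,im in (('top',PT,t),('scene',PS,s)):
    z=P[...,2];ok=im['depth']>0
    # holder top
    print(nm,'table z',np.median(z[ok&(abs(z)<.02)]))
    m=ok&(abs(z-.09)<.004)&(P[...,0]>.45)&(P[...,0]<.75)&(P[...,1]<-0.03)&(P[...,1]>-.45)
    n,l,st,ce=cv2.connectedComponentsWithStats(m.astype(np.uint8))
    for i in range(1,n):
        if st[i,4]>150:
            rep('holder top',P[l==i]); print(cv2.minAreaRect((P[l==i][:,:2]*1000).astype(np.float32)))
    m=ok&(z>.155)&(z<.25)&(P[...,0]>.5)&(P[...,0]<.75)&(P[...,1]<0.0)&(P[...,1]>-.4)
    if m.sum(): rep('pin',P[m])
    for lo,hi in((.16,.17),(.17,.18),(.18,.19),(.19,.202)):
        k=m&(z>lo)&(z<hi)
        if k.sum(): rep((lo,hi),P[k])
    m=ok&(abs(z-.080)<.004)&(P[...,0]>.45)&(P[...,0]<.8)&(P[...,1]>0.03)&(P[...,1]<.6)
    rep('walltop',P[m]);print(cv2.minAreaRect((P[m][:,:2]*1000).astype(np.float32)))
    m=ok&(abs(z-.151)<.004)&(P[...,0]>.45)&(P[...,0]<.8)&(P[...,1]>0.03)&(P[...,1]<.6)
    rep('handle',P[m]);print(cv2.minAreaRect((P[m][:,:2]*1000).astype(np.float32)))
E
python3 m.py
```

```text
top table z -0.0008609397771416672
holder top 1721 med [ 0.4805 -0.2279  0.0891] min [ 0.4505 -0.3352  0.0862] max [ 0.5185 -0.1284  0.0928]
((484.2561950683594, -232.61651611328125), (68.09785461425781, 209.2314453125), 0.574666440486908)
walltop 927 med [0.5493 0.2399 0.0788] min [0.454  0.0506 0.0761] max [0.7994 0.4118 0.083 ]
((626.5574951171875, 226.438232421875), (414.0077209472656, 310.784423828125), 11.609711647033691)
handle 781 med [0.4843 0.2053 0.1498] min [0.4622 0.0514 0.1471] max [0.5058 0.3505 0.1546]
((484.3533630371094, 201.75869750976562), (34.81100845336914, 302.30487060546875), 3.654573440551758)
scene table z -0.00031386259931769414
holder top 818 med [ 0.4956 -0.2429  0.0895] min [ 0.451  -0.337   0.0862] max [ 0.5205 -0.1297  0.0937]
((485.56787109375, -233.42208862304688), (71.94840240478516, 210.27743530273438), 0.37836575508117676)
walltop 493 med [0.5418 0.2292 0.0791] min [0.4561 0.0484 0.0761] max [0.7991 0.4082 0.0838]
((626.4774169921875, 223.84228515625), (410.74798583984375, 310.6618347167969), 11.669377326965332)
handle 284 med [0.4866 0.1919 0.1503] min [0.4636 0.0498 0.1471] max [0.5079 0.3488 0.1545]
((484.5514831542969, 199.60174560546875), (39.671844482421875, 303.9202880859375), 4.01517915725708)
```

Run:
```python
from h import *
t=cv2.imread('pics/top0.png');s=cv2.imread('pics/scene0.png')
a=cv2.resize(t[155:245,50:380],None,fx=2.4,fy=2.4,interpolation=cv2.INTER_CUBIC)
b=cv2.resize(s[130:260,150:390],None,fx=2.7,fy=2.7,interpolation=cv2.INTER_CUBIC)
w=max(a.shape[1],b.shape[1]);p=lambda i:cv2.copyMakeBorder(i,0,0,0,w-i.shape[1],0)
cv2.imwrite('pics/z0.png',np.vstack([p(a),p(b)]))
```

```text
(no output)
```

View pics/z0.png

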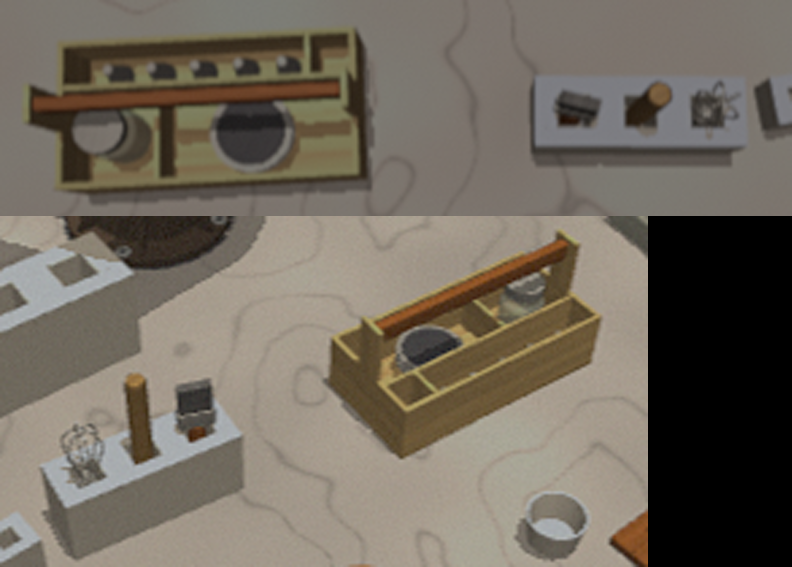

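```bash
cat > m2.py <<'E'
from m import *
print('-----')
for nm,P,im in (('top',PT,t),('scene',PS,s)):
    z=P[...,2];ok=im['depth']>0
    h=im['pixels'].astype(int)
    m=ok&(z>.1)&(z<.25)&(P[...,0]>.42)&(P[...,0]<.6)&(P[...,1]<-0.2)&(P[...,1]>-.265)
    for lo,hi in((.10,.12),(.12,.14),(.14,.155),(.155,.17),(.17,.185),(.185,.193),(.193,.205)):
        k=m&(z>lo)&(z<hi)
        if k.sum(): rep((lo,hi),P[k])
    red=(h[...,2]>1.5*h[...,1])&(h[...,2]>50)
    m=ok&(abs(z-.151)<.006)&red&(P[...,0]>.42)&(P[...,0]<.56)&(P[...,1]>0.03)&(P[...,1]<.4)
    rep('bar',P[m]);(w)=cv2.minAreaRect((P[m][:,:2]*1000).astype(np.float32));print(w)
    m=ok&(abs(z-.080)<.005)&(P[...,0]>.38)&(P[...,0]<.58)&(P[...,1]>0.03)&(P[...,1]<.4)
    rep('wall',P[m]);print(cv2.minAreaRect((P[m][:,:2]*1000).astype(np.float32)))
E
python3 m2.py | sed -n '/-----/,$p'
```

```text
-----
(0.1, 0.12) 20 med [ 0.4755 -0.223   0.1097] min [ 0.4713 -0.237   0.1004] max [ 0.4886 -0.22    0.1199]
(0.12, 0.14) 20 med [ 0.4747 -0.2238  0.1324] min [ 0.4716 -0.2359  0.121 ] max [ 0.4878 -0.2198  0.1396]
(0.14, 0.155) 15 med [ 0.4755 -0.2234  0.1479] min [ 0.4717 -0.235   0.1415] max [ 0.488  -0.2198  0.1545]
(0.155, 0.17) 14 med [ 0.4777 -0.2221  0.1639] min [ 0.4711 -0.2315  0.1559] max [ 0.4885 -0.2199  0.1693]
(0.17, 0.185) 17 med [ 0.4756 -0.223   0.1766] min [ 0.4715 -0.2364  0.1708] max [ 0.4883 -0.2195  0.1846]
(0.185, 0.193) 20 med [ 0.4768 -0.226   0.1912] min [ 0.4716 -0.2397  0.1861] max [ 0.4951 -0.2204  0.1926]
(0.193, 0.205) 82 med [ 0.4828 -0.2305  0.1963] min [ 0.4729 -0.2413  0.1931] max [ 0.492  -0.2212  0.2   ]
bar 730 med [0.4846 0.2018 0.1493] min [0.4721 0.0627 0.1454] max [0.4975 0.3401 0.1532]
((484.8622741699219, 202.4498291015625), (14.016336441040039, 284.7078552246094), 3.522672414779663)
wall 1233 med [0.5084 0.2042 0.0788] min [0.4037 0.0494 0.0753] max [0.566  0.3514 0.0839]
((485.01971435546875, 201.1757354736328), (150.6916961669922, 301
[... 467 characters left out ...]
 0.185) 26 med [ 0.4918 -0.2366  0.1777] min [ 0.4833 -0.2448  0.1706] max [ 0.4962 -0.2266  0.1836]
(0.185, 0.193) 21 med [ 0.4916 -0.2356  0.1888] min [ 0.4808 -0.244   0.1855] max [ 0.4972 -0.2241  0.193 ]
(0.193, 0.205) 39 med [ 0.485  -0.2334  0.196 ] min [ 0.4744 -0.2438  0.1931] max [ 0.4953 -0.2224  0.2012]
bar 259 med [0.4881 0.1947 0.1495] min [0.4757 0.0649 0.1451] max [0.5005 0.3371 0.1556]
((487.0762634277344, 202.53456115722656), (16.602678298950195, 282.3992919921875), 2.8560867309570312)
wall 634 med [0.5122 0.1898 0.0787] min [0.4026 0.0473 0.0752] max [0.5683 0.3506 0.0844]
((485.3595886230469, 200.18362426757812), (155.75437927246094, 305.6549987792969), 3.932302951812744)
```

Measured values, with both views agreeing to about 2 mm:

| Item | Value |
|---|---|
| Pin axis | (0.4835, -0.2325), vertical, top at z ≈ 0.198 |
| Carrier | (0.485, 0.2015), yaw +3.5° |
| Socket | (0.5415, 0.0805) |

I'll raise the tool and turn it to yaw -90 so the jaws open along x.

Emit:
apply_moves(
  slide=[
    [0, 0, -0.1],
    [0, 0, -0.1],
    [0, 0, -0.1],
    [0, 0, -0.1],
    [0, 0, 0],
    [0, 0, 0],
    [0, 0, 0],
    [0, 0, 0],
  ],
  turn=[
    [0, 0, -0.08],
    [0, 0, -0.08],
    [0, 0, -0.08],
    [0, 0, -0.08],
    [0, 0, -0.08],
    [0, 0, -0.08],
    [0, 0, -0.08],
    [0, 0, -0.08],
  ],
  jaw=[0, 0, 0, 0, 0, 0, 0, 0],
  newtons=25,
)

```text
time_s: 0.95
tcp_pos: [0.2495, -0.627, 0.2802]
eef_rot: [180.0, 0.0, -103.0]
contact_force: [-0.5, 0.4, 0.3]
gripper_width: 0.0875
```

Emit:
apply_moves(
  slide=[
    [0, 0, 0],
    [0, 0, 0],
    [0, 0, 0],
    [0, 0, 0],
  ],
  turn=[
    [0, 0, -0.08],
    [0, 0, -0.075],
    [0, 0, 0],
    [0, 0, 0],
  ],
  jaw=[0, 0, 0, 0],
)

```text
time_s: 1.35
tcp_pos: [0.2496, -0.627, 0.2803]
eef_rot: [180.0, 0.0, -90.2]
contact_force: [-0.2, 0.4, -0.1]
gripper_width: 0.0879
```

Emit:
apply_moves(
  slide=[
    [-0.25, -0.15, 0],
    [-0.25, -0.15, 0],
    [-0.25, -0.15, 0],
    [-0.25, -0.15, 0],
    [-0.25, -0.15, 0],
    [-0.25, -0.15, 0],
    [-0.25, -0.15, 0],
    [-0.25, -0.15, 0],
  ],
  turn=[
    [0, 0, 0],
    [0, 0, 0],
    [0, 0, 0],
    [0, 0, 0],
    [0, 0, 0],
    [0, 0, 0],
    [0, 0, 0],
    [0, 0, 0],
  ],
  jaw=[0, 0, 0, 0, 0, 0, 0, 0],
)

```text
time_s: 2.15
tcp_pos: [0.3699, -0.426, 0.2806]
eef_rot: [-180.0, -0.0, -90.2]
contact_force: [-0.1, -0.4, -0.0]
gripper_width: 0.0874
```

Emit:
apply_moves(
  slide=[
    [-0.25, -0.15, 0],
    [-0.25, -0.15, 0],
    [-0.25, -0.15, 0],
    [-0.25, -0.15, 0],
    [-0.25, -0.15, 0],
    [-0.25, -0.15, 0],
    [-0.25, -0.15, 0],
    [-0.19, -0.1, 0],
  ],
  turn=[
    [0, 0, 0],
    [0, 0, 0],
    [0, 0, 0],
    [0, 0, 0],
    [0, 0, 0],
    [0, 0, 0],
    [0, 0, 0],
    [0, 0, 0],
  ],
  jaw=[0, 0, 0, 0, 0, 0, 0, 0],
)

```text
time_s: 2.95
tcp_pos: [0.4851, -0.2316, 0.2806]
eef_rot: [-180.0, 0.0, -90.1]
contact_force: [1.4, -0.7, 0.2]
gripper_width: 0.0878
```

Run:
```python
from h import *
s=r.get_state();print(s['tcp_pos'],s['eef_rot'],s['time_s'])
c=cap('wrist','w1.png')
R,_=cv2.Rodrigues(np.array(c['rvec'],float));C=-R.T@np.array(c['tvec']).ravel();print('cam',C)
```

```text
[ 0.48514362 -0.23162262  0.28063496] [-1.79981391e+02  2.86261765e-03 -9.01129506e+01] 2.95
cam [ 0.48477024 -0.31294135  0.42513697]
```

View pics/w1.png

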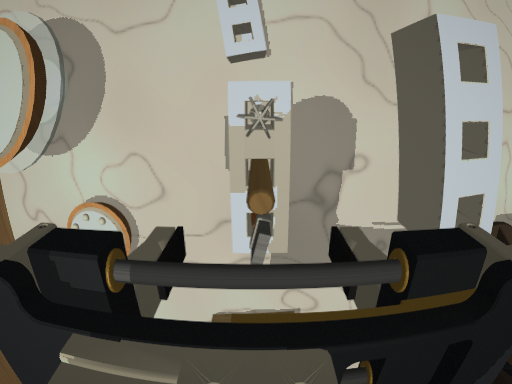

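The wrist view shows the pin top at (260,203), centred between the pads at columns 183 and 331. I'll lower the tool to grip 165 mm up the pin.

Emit:
apply_moves(
  slide=[
    [0.01, 0.015, 0.2],
    [0, 0, 0.2],
    [0, 0, 0.2],
    [0, 0, 0.2],
    [0, 0, 0.2],
    [0, 0, 0.12],
    [0, 0, 0],
    [0, 0, 0],
  ],
  turn=[
    [0, 0, 0],
    [0, 0, 0],
    [0, 0, 0],
    [0, 0, 0],
    [0, 0, 0],
    [0, 0, 0],
    [0, 0, 0],
    [0, 0, 0],
  ],
  jaw=[0, 0, 0, 0, 0, 0, 0, 0],
)

```text
time_s: 3.8
tcp_pos: [0.4832, -0.2343, 0.1691]
eef_rot: [-180.0, -0.0, -90.0]
contact_force: [0.6, -0.0, 0.2]
gripper_width: 0.0876
```

Emit:
apply_moves(
  slide=[
    [0, 0, 0],
    [0, 0, 0],
    [0, 0, 0],
    [0, 0, 0],
    [0, 0, 0],
    [0, 0, 0],
    [0, 0, 0],
    [0, 0, 0],
  ],
  turn=[
    [0, 0, 0],
    [0, 0, 0],
    [0, 0, 0],
    [0, 0, 0],
    [0, 0, 0],
    [0, 0, 0],
    [0, 0, 0],
    [0, 0, 0],
  ],
  jaw=[1, 1, 1, 1, 1, 1, 1, 1],
)

```text
time_s: 4.6
tcp_pos: [0.4829, -0.234, 0.1686]
eef_rot: [180.0, 0.0, -90.0]
contact_force: [0.5, 0.4, -0.8]
gripper_width: 0.0294
```

Emit:
apply_moves(
  slide=[
    [0, 0, 0],
    [0, 0, 0],
    [0, 0, 0],
    [0, 0, 0],
  ],
  turn=[
    [0, 0, 0],
    [0, 0, 0],
    [0, 0, 0],
    [0, 0, 0],
  ],
  jaw=[1, 1, 1, 1],
)

```text
time_s: 5.0
tcp_pos: [0.4828, -0.234, 0.1685]
eef_rot: [180.0, -0.0, -90.0]
contact_force: [-0.5, 0.9, -0.0]
gripper_width: 0.0234
```

Run:
```python
from h import *
c=cap('scene','s2.png');i=cv2.resize(c['pixels'][120:270,100:330],None,fx=3,fy=3);cv2.imwrite('pics/s2z.png',i)
```

```text
(no output)
```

View pics/s2z.png

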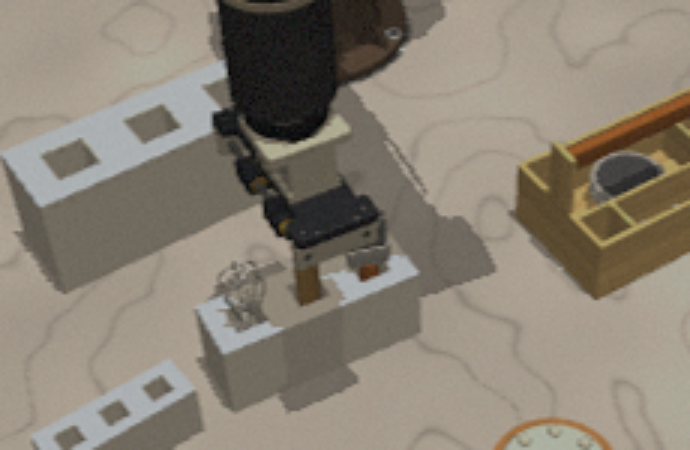

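The view shows the pin gripped (24 mm opening) at crop (308,280), clear of the whisk and brush. I'll lift it straight up 125 mm.

Emit:
apply_moves(
  slide=[
    [0, 0, -0.1],
    [0, 0, -0.15],
    [0, 0, -0.2],
    [0, 0, -0.2],
    [0, 0, -0.2],
    [0, 0, -0.2],
    [0, 0, -0.2],
    [0, 0, 0],
  ],
  turn=[
    [0, 0, 0],
    [0, 0, 0],
    [0, 0, 0],
    [0, 0, 0],
    [0, 0, 0],
    [0, 0, 0],
    [0, 0, 0],
    [0, 0, 0],
  ],
  jaw=[1, 1, 1, 1, 1, 1, 1, 1],
)

```text
time_s: 5.85
tcp_pos: [0.4841, -0.2345, 0.2973]
eef_rot: [-179.7, -0.1, -90.0]
contact_force: [0.5, -0.1, -0.9]
gripper_width: 0.0236
```

Run:
```python
from h import *
s=r.get_state();print(s['tcp_pos'],s['gripper_width'],s['contact_force'])
c=cap('scene','s3.png');i=cv2.resize(c['pixels'][60:270,100:330],None,fx=2.7,fy=2.7);cv2.imwrite('pics/s3z.png',i)
```

```text
[ 0.48413774 -0.23451638  0.29734398] 0.023573723027271006 [ 0.50254197 -0.10801682 -0.86624331]
```

View pics/s3z.png

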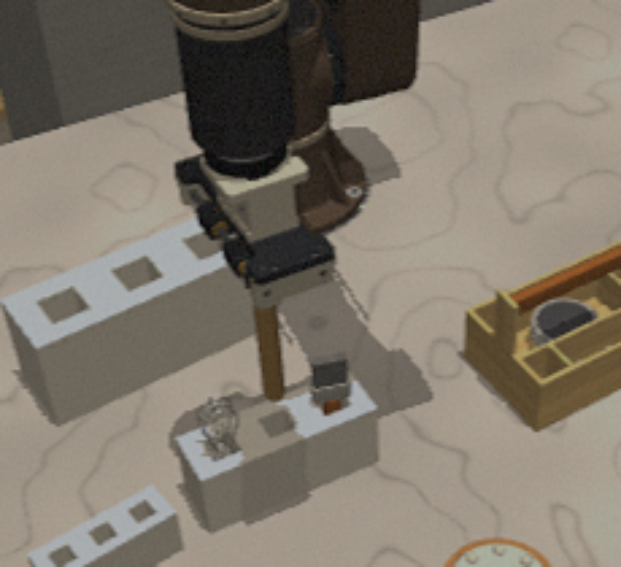

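The pin is out of the well at crop (270,350), and the whisk and brush haven't moved. I'll turn to yaw +3.5 so the jaws open along the carrier's y.

Emit:
apply_moves(
  slide=[
    [0, 0, 0],
    [0, 0, 0],
    [0, 0, 0],
    [0, 0, 0],
    [0, 0, 0],
    [0, 0, 0],
    [0, 0, 0],
    [0, 0, 0],
  ],
  turn=[
    [0, 0, -0.04],
    [0, 0, -0.08],
    [0, 0, -0.08],
    [0, 0, -0.08],
    [0, 0, -0.08],
    [0, 0, -0.08],
    [0, 0, -0.08],
    [0, 0, -0.08],
  ],
  jaw=[1, 1, 1, 1, 1, 1, 1, 1],
)

```text
time_s: 6.7
tcp_pos: [0.4824, -0.2338, 0.2928]
eef_rot: [180.0, 0.1, -38.1]
contact_force: [-0.8, -0.7, -0.5]
gripper_width: 0.0233
```

Emit:
apply_moves(
  slide=[
    [0, 0, 0],
    [0, 0, 0],
    [0, 0, 0],
    [0, 0, 0],
    [0, 0, 0],
    [0, 0, 0],
    [0, 0, 0],
    [0, 0, 0],
  ],
  turn=[
    [0, 0, -0.08],
    [0, 0, -0.08],
    [0, 0, -0.08],
    [0, 0, -0.08],
    [0, 0, -0.08],
    [0, 0, -0.06],
    [0, 0, -0.03],
    [0, 0, 0],
  ],
  jaw=[1, 1, 1, 1, 1, 1, 1, 1],
)

```text
time_s: 7.5
tcp_pos: [0.4824, -0.2339, 0.2928]
eef_rot: [-180.0, 0.1, 3.7]
contact_force: [-0.3, -0.3, -1.1]
gripper_width: 0.0237
```

Emit:
apply_moves(
  slide=[
    [0.04, -0.1, 0],
    [0.06, -0.2, 0],
    [0.06, -0.25, 0],
    [0.06, -0.25, 0],
    [0.06, -0.25, 0],
    [0.06, -0.25, 0],
    [0.06, -0.25, 0],
    [0.06, -0.25, 0],
  ],
  turn=[
    [0, 0, 0],
    [0, 0, 0],
    [0, 0, 0],
    [0, 0, 0],
    [0, 0, 0],
    [0, 0, 0],
    [0, 0, 0],
    [0, 0, 0],
  ],
  jaw=[1, 1, 1, 1, 1, 1, 1, 1],
)

```text
time_s: 8.3
tcp_pos: [0.5171, -0.0499, 0.2934]
eef_rot: [-180.0, 0.0, 3.6]
contact_force: [-0.1, -0.0, -0.8]
gripper_width: 0.0237
```

Emit:
apply_moves(
  slide=[
    [0.06, -0.25, 0],
    [0.06, -0.25, 0],
    [0.06, -0.25, 0],
    [0.06, -0.25, 0],
    [0.05, -0.2, 0],
    [0.04, -0.1, 0],
    [0, 0, 0],
    [0, 0, 0],
  ],
  turn=[
    [0, 0, 0],
    [0, 0, 0],
    [0, 0, 0],
    [0, 0, 0],
    [0, 0, 0],
    [0, 0, 0],
    [0, 0, 0],
    [0, 0, 0],
  ],
  jaw=[1, 1, 1, 1, 1, 1, 1, 1],
)

```text
time_s: 9.1
tcp_pos: [0.5415, 0.0804, 0.2933]
eef_rot: [180.0, 0.0, 3.7]
contact_force: [0.9, 0.0, -1.0]
gripper_width: 0.0235
```

Run:
```python
from h import *
s=r.get_state();print(s['tcp_pos'],s['gripper_width'],s['contact_force'])
c=cap('scene','s4.png');i=cv2.resize(c['pixels'][30:240,230:430],None,fx=2.7,fy=2.7)
np.savez('scene4.npz',**c)
w=cap('wrist','w4.png');cv2.imwrite('pics/s4z.png',i)
P=pts(c);z=P[...,2]
p=s['tcp_pos']
for lo in np.arange(.13,.26,.02):
    m=(c['depth']>0)&(z>lo)&(z<lo+.02)&(abs(P[...,0]-p[0])<.03)&(abs(P[...,1]-p[1])<.03)
    if m.sum(): 
        Q=P[m];print(lo.round(2),m.sum(),np.median(Q,0).round(4),Q.min(0).round(4),Q.max(0).round(4))
```

```text
[0.54146062 0.08042879 0.29332909] 0.02346256439401822 [ 0.86228845  0.03660763 -1.04034418]
0.13 32 [0.5459 0.0702 0.1432] [0.5115 0.0515 0.1333] [0.5536 0.0855 0.1493]
0.15 42 [0.5479 0.0718 0.161 ] [0.5118 0.051  0.1502] [0.5547 0.0858 0.1699]
0.17 40 [0.5476 0.0719 0.181 ] [0.5336 0.0664 0.1701] [0.5528 0.0865 0.189 ]
0.19 42 [0.5465 0.0717 0.2015] [0.5337 0.0648 0.1905] [0.5543 0.0899 0.2099]
0.21 40 [0.5481 0.073  0.221 ] [0.5386 0.0632 0.2107] [0.5534 0.0865 0.2298]
0.23 44 [0.5468 0.0717 0.24  ] [0.5326 0.0673 0.2314] [0.5529 0.0895 0.2495]
0.25 42 [0.5478 0.0727 0.26  ] [0.5332 0.0652 0.2505] [0.5535 0.0869 0.2697]
```

View pics/s4z.png

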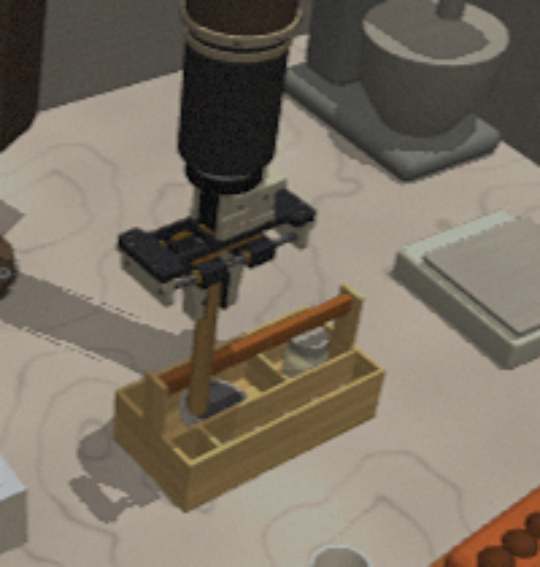

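View pics/w4.png

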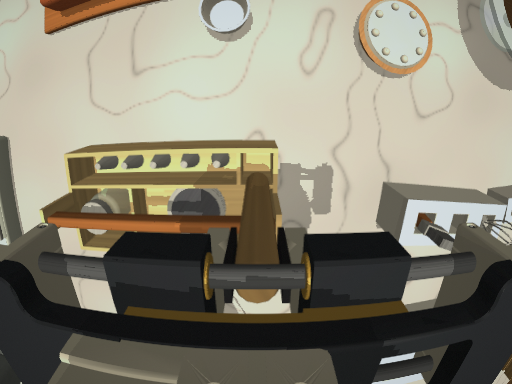

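Run:
```python
from h import *
from scipy.optimize import least_squares
c=dict(np.load('scene4.npz'));c0=dict(np.load('scene0.npz'));t0=dict(np.load('top0.npz'))
def fit(c,p,zl,zh):
    P=pts(c);z=P[...,2]
    m=(c['depth']>0)&(z>zl)&(z<zh)&(abs(P[...,0]-p[0])<.022)&(abs(P[...,1]-p[1])<.022)
    Q=P[m];f=lambda a:np.hypot(Q[:,0]-a[0],Q[:,1]-a[1])-.012
    o=least_squares(f,p,loss='soft_l1',f_scale=.002);print(m.sum(),o.x.round(4),np.std(o.fun).round(4))
fit(c0,[.4835,-.2325],.1,.185);fit(t0,[.4835,-.2325],.1,.185)
fit(c,[.5415,.08],.14,.2);fit(c,[.5415,.08],.2,.26)
# socket inner bounds in carrier frame
a=np.radians(3.53);Rz=np.array([[np.cos(a),-np.sin(a)],[np.sin(a),np.cos(a)]]);o=np.array([.485,.2013])
for n,cc in(('top',t0),('scene',c0)):
    P=pts(cc);L=(P[...,:2]-o)@Rz;z=P[...,2]
    m=(abs(z-.08)<.005)
    for lab,mm,ax in(('+x wall',m&(L[...,0]>.06)&(L[...,0]<.09)&(abs(L[...,1])<.13),0),('strip wall',m&(L[...,0]>.01)&(L[...,0]<.04)&(abs(L[...,1])<.13),0),('-x wall',m&(L[...,0]<-.06)&(L[...,0]>-.09)&(abs(L[...,1])<.13),0),
      ('-y wall',m&(L[...,1]<-.135)&(L[...,1]>-.17)&(abs(L[...,0])<.06),1),('part',m&(L[...,1]>-.12)&(L[...,1]<-.08)&(abs(L[...,0]-.049)<.015),1),('+y wall',m&(L[...,1]>.135)&(L[...,1]<.17)&(abs(L[...,0])<.06),1)):
        q=L[mm][:,ax];print(n,lab,len(q),np.percentile(q,[5,50,95]).round(4) if len(q) else '')
```

```text
169 [ 0.4824 -0.2325] 0.0016
86 [ 0.4836 -0.2319] 0.0003
114 [0.5389 0.0793] 0.0017
132 [0.5391 0.0792] 0.0017
top +x wall 302 [0.0684 0.0714 0.0744]
top strip wall 254 [0.0238 0.0263 0.0292]
top -x wall 286 [-0.0749 -0.0722 -0.0693]
top -y wall 94 [-0.1505 -0.1486 -0.1446]
top part 24 [-0.1037 -0.102  -0.1005]
top +y wall 115 [0.1425 0.1453 0.1492]
scene +x wall 154 [0.0678 0.0728 0.0762]
scene strip wall 138 [0.0221 0.027  0.0326]
scene -x wall 111 [-0.0765 -0.0716 -0.0678]
scene -y wall 73 [-0.1535 -0.1497 -0.1415]
scene part 15 [-0.1069 -0.1046 -0.101 ]
scene +y wall 47 [0.1383 0.1425 0.148 ]
```

The circle fits put the pin at about (0.540, 0.079), vertical. The socket is at (0.5415, 0.080), so I only need a 1.5 mm correction. Lowering now.

Emit:
apply_moves(
  slide=[
    [0.015, 0, 0.1],
    [0, 0, 0.15],
    [0, 0, 0.15],
    [0, 0, 0.15],
    [0, 0, 0.15],
    [0, 0, 0.15],
    [0, 0, 0.15],
    [0, 0, 0.1],
  ],
  turn=[
    [0, 0, 0],
    [0, 0, 0],
    [0, 0, 0],
    [0, 0, 0],
    [0, 0, 0],
    [0, 0, 0],
    [0, 0, 0],
    [0, 0, 0],
  ],
  jaw=[1, 1, 1, 1, 1, 1, 1, 1],
)

```text
time_s: 10.0
tcp_pos: [0.5425, 0.0797, 0.1819]
eef_rot: [180.0, 0.1, 3.6]
contact_force: [-0.3, 0.1, -1.0]
gripper_width: 0.0233
```

Emit:
apply_moves(
  slide=[
    [0, 0, 0.07],
    [0, 0, 0.05],
    [0, 0, 0.02],
    [0, 0, 0],
  ],
  turn=[
    [0, 0, 0],
    [0, 0, 0],
    [0, 0, 0],
    [0, 0, 0],
  ],
  jaw=[1, 1, 1, 1],
)

```text
time_s: 10.4
tcp_pos: [0.5433, 0.0805, 0.1697]
eef_rot: [180.0, -0.0, 3.7]
contact_force: [-0.4, 0.0, -1.0]
gripper_width: 0.0232
```

Run:
```python
from h import *
s=r.get_state();print(s['tcp_pos'],s['gripper_width'],s['contact_force'])
c=cap('scene','s5.png');i=cv2.resize(c['pixels'][60:240,230:430],None,fx=2.9,fy=2.9);cv2.imwrite('pics/s5z.png',i)
```

```text
[0.54329043 0.08052369 0.16965017] 0.02315391804543802 [-0.40729266  0.02295342 -1.02728974]
```

View pics/s5z.png

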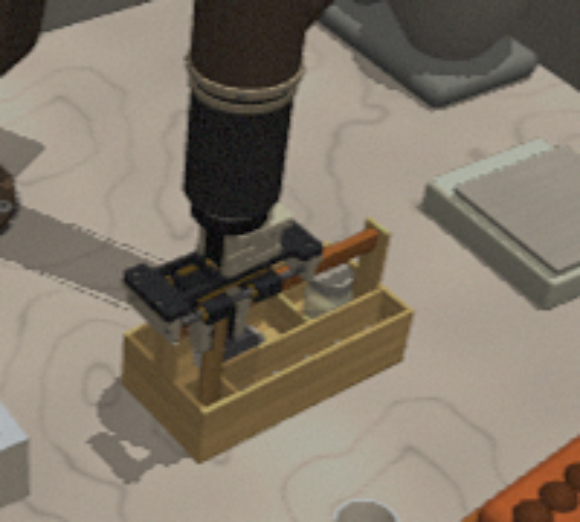

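The pin is inside the socket at crop (213,370) and the carrier hasn't moved. About 3 mm remains, so I'll lower gently until it touches.

Emit:
apply_moves(
  slide=[
    [0, 0, 0.01],
    [0, 0, 0.01],
    [0, 0, 0],
  ],
  turn=[
    [0, 0, 0],
    [0, 0, 0],
    [0, 0, 0],
  ],
  jaw=[1, 1, 1],
)

```text
time_s: 10.75
tcp_pos: [0.5432, 0.0805, 0.1676]
eef_rot: [-180.0, -0.0, 3.7]
contact_force: [0.2, 1.6, -0.8]
gripper_width: 0.0237
```

Emit:
apply_moves(
  slide=[
    [0, 0, 0.01],
    [0, 0, 0],
  ],
  turn=[
    [0, 0, 0],
    [0, 0, 0],
  ],
  jaw=[1, 1],
)

```text
time_s: 10.95
tcp_pos: [0.5432, 0.0806, 0.1665]
eef_rot: [180.0, -0.0, 3.7]
contact_force: [0.2, -0.1, -0.9]
gripper_width: 0.0233
```

Emit:
apply_moves(
  slide=[
    [0, 0, 0.01],
    [0, 0, 0],
    [0, 0, 0],
  ],
  turn=[
    [0, 0, 0],
    [0, 0, 0],
    [0, 0, 0],
  ],
  jaw=[1, 1, 1],
)

```text
time_s: 11.25
tcp_pos: [0.5437, 0.0806, 0.1665]
eef_rot: [-180.0, -0.1, 3.7]
contact_force: [-1.7, -0.1, 4.1]
gripper_width: 0.0235
```

Emit:
apply_moves(
  slide=[
    [0, 0, 0.01],
    [0, 0, 0],
    [0, 0, 0],
  ],
  turn=[
    [0, 0, 0],
    [0, 0, 0],
    [0, 0, 0],
  ],
  jaw=[1, 1, 1],
)

```text
time_s: 11.55
tcp_pos: [0.5443, 0.0806, 0.1664]
eef_rot: [180.0, -0.2, 3.8]
contact_force: [-1.4, -0.6, 10.6]
gripper_width: 0.0235
```

The pin is on the floor of the socket: the upward force rose to about 11 N. I'll ease off 1 mm and open.

Emit:
apply_moves(
  slide=[
    [0, 0, -0.015],
    [0, 0, 0],
    [0, 0, 0],
    [0, 0, 0],
    [0, 0, 0],
    [0, 0, 0],
    [0, 0, 0],
    [0, 0, 0],
  ],
  turn=[
    [0, 0, 0],
    [0, 0, 0],
    [0, 0, 0],
    [0, 0, 0],
    [0, 0, 0],
    [0, 0, 0],
    [0, 0, 0],
    [0, 0, 0],
  ],
  jaw=[1, 0.3, 0, 0, 0, 0, 0, 0],
)

```text
time_s: 12.35
tcp_pos: [0.5432, 0.0805, 0.166]
eef_rot: [180.0, 0.0, 3.7]
contact_force: [0.2, 0.1, 0.8]
gripper_width: 0.0741
```

Emit:
apply_moves(
  slide=[
    [0, 0, 0],
    [0, 0, -0.1],
    [0, 0, -0.2],
    [0, 0, -0.2],
    [0, 0, -0.2],
    [0, 0, -0.2],
    [0, 0, -0.1],
    [0, 0, 0],
  ],
  turn=[
    [0, 0, 0],
    [0, 0, 0],
    [0, 0, 0],
    [0, 0, 0],
    [0, 0, 0],
    [0, 0, 0],
    [0, 0, 0],
    [0, 0, 0],
  ],
  jaw=[0, 0, 0, 0, 0, 0, 0, 0],
)

```text
time_s: 13.15
tcp_pos: [0.5439, 0.0808, 0.2679]
eef_rot: [-179.9, -0.2, 3.7]
contact_force: [0.1, 0.4, 0.4]
gripper_width: 0.0876
```

Emit:
apply_moves(
  slide=[
    [0, 0, -0.1],
    [0, 0, -0.1],
    [0, 0, 0],
    [0, 0, 0],
    [0, 0, 0],
    [0, 0, 0],
    [0, 0, 0],
    [0, 0, 0],
  ],
  turn=[
    [0, 0, 0.04],
    [0, 0, 0.08],
    [0, 0, 0.08],
    [0, 0, 0.08],
    [0, 0, 0.08],
    [0, 0, 0.08],
    [0, 0, 0.08],
    [0, 0, 0.08],
  ],
  jaw=[0, 0, 0, 0, 0, 0, 0, 0],
)

```text
time_s: 13.95
tcp_pos: [0.5427, 0.0804, 0.2848]
eef_rot: [179.9, 0.0, -48.1]
contact_force: [-0.5, -0.2, -0.3]
gripper_width: 0.0878
```

Emit:
apply_moves(
  slide=[
    [0, 0, 0],
    [0, 0, 0],
    [0, 0, 0],
    [0, 0, 0],
    [0, 0, 0],
    [0, 0, 0],
    [0, 0, 0],
    [0, 0, 0],
  ],
  turn=[
    [0, 0, 0.08],
    [0, 0, 0.08],
    [0, 0, 0.08],
    [0, 0, 0.08],
    [0, 0, 0.08],
    [0, 0, 0.05],
    [0, 0, 0],
    [0, 0, 0],
  ],
  jaw=[0, 0, 0, 0, 0, 0, 0, 0],
)

```text
time_s: 14.75
tcp_pos: [0.5429, 0.0805, 0.2853]
eef_rot: [179.9, -0.0, -86.4]
contact_force: [0.3, -0.3, -0.0]
gripper_width: 0.0879
```

```bash
cat > m5.py <<'E'
from h import *
import sys
for n in('top','scene'):
    c=cap(n,n+sys.argv[1]+'.png');np.savez(n+'5.npz',**c)
    P=pts(c);z=P[...,2];h=c['pixels'].astype(int);ok=c['depth']>0
    red=(h[...,2]>1.5*h[...,1])&(h[...,2]>50)
    m=ok&(abs(z-.151)<.006)&red&(P[...,0]>.42)&(P[...,0]<.56)&(P[...,1]>0.03)&(P[...,1]<.4)
    if m.sum()>20: print(n,'bar',m.sum(),cv2.minAreaRect((P[m][:,:2]*1000).astype(np.float32)))
    m=ok&(abs(z-.080)<.005)&(P[...,0]>.38)&(P[...,0]<.58)&(P[...,1]>0.03)&(P[...,1]<.4)
    print(n,'wall',m.sum(),cv2.minAreaRect((P[m][:,:2]*1000).astype(np.float32)))
    for lo,hi in((.09,.13),(.13,.17),(.17,.19),(.19,.21)):
        m=ok&(z>lo)&(z<hi)&(abs(P[...,0]-.5415)<.024)&(abs(P[...,1]-.08)<.024)
        if m.sum():print(n,'pin',lo,m.sum(),np.median(P[m],0).round(4))
s=r.get_state();print(s['tcp_pos'],s['eef_rot'],s['joints'])
a=cv2.imread('pics/top'+sys.argv[1]+'.png')[140:260,40:390];b=cv2.imread('pics/scene'+sys.argv[1]+'.png')[100:240,150:430]
a=cv2.resize(a,None,fx=2.2,fy=2.2);b=cv2.resize(b,(770,385*280//280*1))
b=cv2.resize(b,(a.shape[1],330));cv2.imwrite('pics/z'+sys.argv[1]+'.png',np.vstack([a,b]))
E
python3 m5.py 6
```

```text
top bar 455 ((484.9580078125, 202.12478637695312), (14.144638061523438, 283.5769958496094), 3.7362513542175293)
top wall 1047 ((485.02618408203125, 200.78659057617188), (150.5387725830078, 300.7306213378906), 3.522830009460449)
top pin 0.09 21 [0.5369 0.0697 0.1054]
top pin 0.13 8 [0.5419 0.0688 0.1403]
top pin 0.17 7 [0.5419 0.0689 0.1844]
top pin 0.19 16 [0.5422 0.0767 0.1939]
scene bar 232 ((486.5232238769531, 202.44015502929688), (16.27667236328125, 283.30914306640625), 3.2536251544952393)
scene wall 619 ((484.8798828125, 199.82986450195312), (156.06053161621094, 305.046875), 3.4370622634887695)
scene pin 0.09 71 [0.55   0.0716 0.1107]
scene pin 0.13 77 [0.5496 0.0731 0.1502]
scene pin 0.17 41 [0.5496 0.073  0.1809]
scene pin 0.19 33 [0.5444 0.0762 0.195 ]
[0.54304462 0.08049155 0.28565211] [ 1.79966480e+02 -1.00104232e-02 -8.64323134e+01] [ 2.88766124e+01  7.12551121e+00 -1.12364762e+01 -5.56252026e-03
 -7.16725952e+01 -2.53071781e+01]
```

View pics/z6.png

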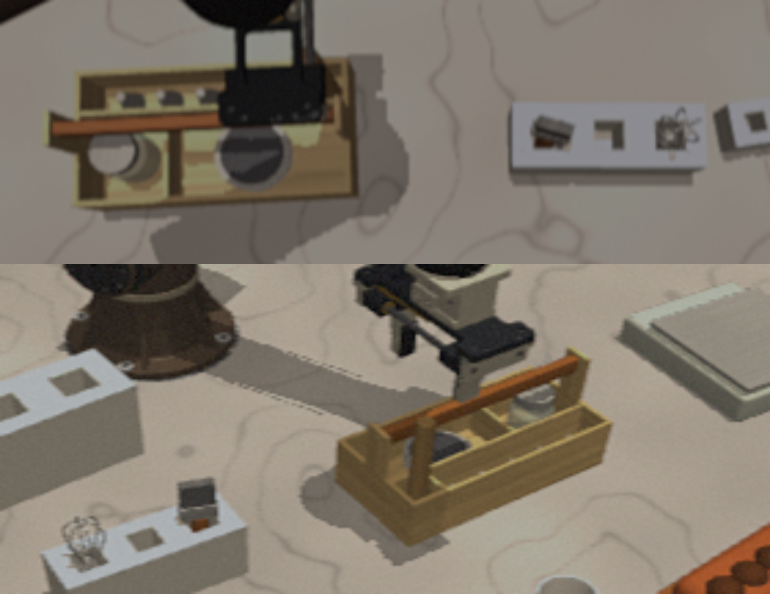

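The pin stands in the socket at scene crop (423,450), let go, with its top at 0.194. The carrier hasn't moved and its contents are in place. I'll go over the middle of the bar.

Emit:
apply_moves(
  slide=[
    [-0.14, 0.05, 0],
    [-0.2, 0.08, 0],
    [-0.2, 0.08, 0],
    [-0.2, 0.08, 0],
    [-0.2, 0.08, 0],
    [-0.2, 0.08, 0],
    [-0.1, 0.05, 0],
    [0, 0, 0],
  ],
  turn=[
    [0, 0, 0],
    [0, 0, 0],
    [0, 0, 0],
    [0, 0, 0],
    [0, 0, 0],
    [0, 0, 0],
    [0, 0, 0],
    [0, 0, 0],
  ],
  jaw=[0, 0, 0, 0, 0, 0, 0, 0],
)

```text
time_s: 15.65
tcp_pos: [0.485, 0.2025, 0.2861]
eef_rot: [-180.0, 0.0, -86.4]
contact_force: [0.4, -0.1, 0.0]
gripper_width: 0.0877
```

Run:
```python
from h import *
print(r.get_state()['tcp_pos'],r.get_state()['eef_rot']);cap('wrist','w7.png')
```

```text
[0.48503445 0.20252986 0.28611342] [-1.79998038e+02  1.25594119e-02 -8.63909437e+01]
```

View pics/w7.png

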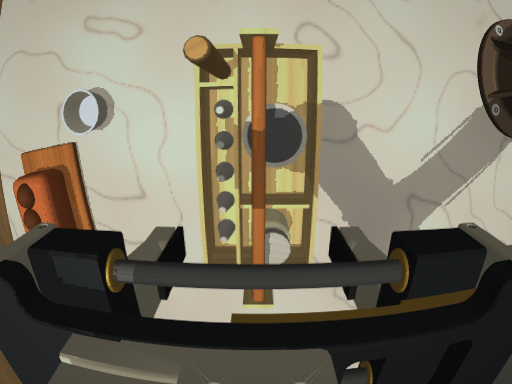

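The bar runs straight down column 259, midway between the pads at columns 183 and 331 and parallel to them. The pin is in its corner at (205,55). Descending 153 mm.

Emit:
apply_moves(
  slide=[
    [0, 0, 0.15],
    [0, 0, 0.25],
    [0, 0, 0.25],
    [0, 0, 0.25],
    [0, 0, 0.25],
    [0, 0, 0.2],
    [0, 0, 0.18],
    [0, 0, 0],
  ],
  turn=[
    [0, 0, 0],
    [0, 0, 0],
    [0, 0, 0],
    [0, 0, 0],
    [0, 0, 0],
    [0, 0, 0],
    [0, 0, 0],
    [0, 0, 0],
  ],
  jaw=[0, 0, 0, 0, 0, 0, 0, 0],
)

```text
time_s: 16.5
tcp_pos: [0.4847, 0.1996, 0.1307]
eef_rot: [179.8, -0.2, -86.6]
contact_force: [0.3, -0.1, -0.1]
gripper_width: 0.0876
```

Emit:
apply_moves(
  slide=[
    [0, 0, 0],
    [0, 0, 0],
    [0, 0, 0],
    [0, 0, 0],
    [0, 0, 0],
    [0, 0, 0],
    [0, 0, 0],
    [0, 0, 0],
  ],
  turn=[
    [0, 0, 0],
    [0, 0, 0],
    [0, 0, 0],
    [0, 0, 0],
    [0, 0, 0],
    [0, 0, 0],
    [0, 0, 0],
    [0, 0, 0],
  ],
  jaw=[1, 1, 1, 1, 1, 1, 1, 1],
  newtons=50,
)

```text
time_s: 17.3
tcp_pos: [0.4858, 0.2013, 0.1331]
eef_rot: [-180.0, 0.0, -86.5]
contact_force: [0.2, -0.1, 0.4]
gripper_width: 0.029
```

Emit:
apply_moves(
  slide=[
    [0, 0, 0],
    [0, 0, 0],
    [0, 0, 0],
    [0, 0, 0],
    [0, 0, 0],
    [0, 0, 0],
  ],
  turn=[
    [0, 0, 0],
    [0, 0, 0],
    [0, 0, 0],
    [0, 0, 0],
    [0, 0, 0],
    [0, 0, 0],
  ],
  jaw=[1, 1, 1, 1, 1, 1],
)

```text
time_s: 17.9
tcp_pos: [0.4854, 0.201, 0.1329]
eef_rot: [180.0, -0.0, -86.5]
contact_force: [-3.6, -1.2, 0.6]
gripper_width: 0.0135
```

Gripped at 13.5 mm, which matches the 14 mm bar. I'll lift gently.

Emit:
apply_moves(
  slide=[
    [0, 0, 0],
    [0, 0, 0],
    [0, 0, -0.02],
    [0, 0, -0.04],
    [0, 0, -0.06],
    [0, 0, -0.08],
    [0, 0, -0.08],
    [0, 0, -0.08],
  ],
  turn=[
    [0, 0, 0],
    [0, 0, 0],
    [0, 0, 0],
    [0, 0, 0],
    [0, 0, 0],
    [0, 0, 0],
    [0, 0, 0],
    [0, 0, 0],
  ],
  jaw=[1, 1, 1, 1, 1, 1, 1, 1],
)

```text
time_s: 18.7
tcp_pos: [0.4859, 0.2014, 0.17]
eef_rot: [-180.0, 0.0, -86.5]
contact_force: [-0.3, -0.2, -6.4]
gripper_width: 0.014
```

Run:
```python
from h import *
s=r.get_state();print(s['contact_force'],s['moment'],s['tcp_pos'])
c=cap('scene','s8.png');i=cv2.resize(c['pixels'][60:240,230:430],None,fx=2.9,fy=2.9);cv2.imwrite('pics/s8z.png',i)
```

```text
[-0.3212018  -0.20165274 -6.43646854] [ 0.03715952  0.11614175 -0.00669268] [0.48590859 0.20139621 0.17001285]
```

View pics/s8z.png

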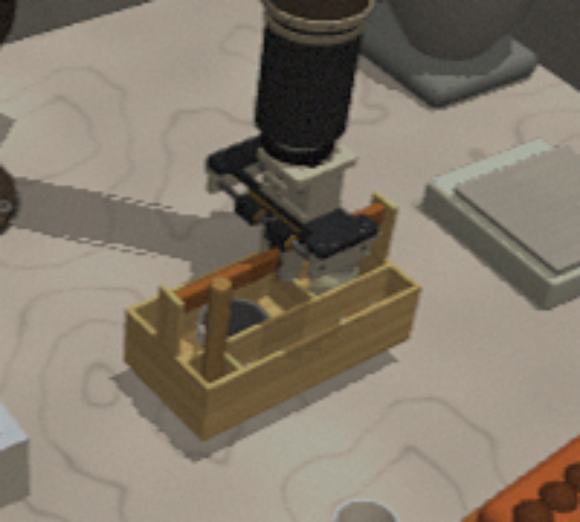

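The carrier is about 37 mm up and level, and weighs 6.4 N. The pin stands in its corner at (218,320). Lifting the rest of the way.

Emit:
apply_moves(
  slide=[
    [0, 0, -0.06],
    [0, 0, -0.1],
    [0, 0, -0.12],
    [0, 0, -0.12],
    [0, 0, -0.12],
    [0, 0, -0.12],
    [0, 0, -0.1],
    [0, 0, -0.06],
  ],
  turn=[
    [0, 0, 0],
    [0, 0, 0],
    [0, 0, 0],
    [0, 0, 0],
    [0, 0, 0],
    [0, 0, 0],
    [0, 0, 0],
    [0, 0, 0],
  ],
  jaw=[1, 1, 1, 1, 1, 1, 1, 1],
)

```text
time_s: 19.55
tcp_pos: [0.486, 0.2015, 0.2504]
eef_rot: [-179.9, 0.0, -86.5]
contact_force: [-0.1, 0.4, -7.9]
gripper_width: 0.0138
```

Emit:
apply_moves(
  slide=[
    [0, 0, -0.02],
    [0, 0, 0],
    [0, 0, 0],
    [0, 0, 0],
    [0, 0, 0],
    [0, 0, 0],
    [0, 0, 0],
    [0, 0, 0],
  ],
  turn=[
    [0, 0, 0],
    [0, 0, 0],
    [0, 0, 0],
    [0, 0, 0],
    [0, 0, 0],
    [0, 0, 0],
    [0, 0, 0],
    [0, 0, 0],
  ],
  jaw=[1, 1, 1, 1, 1, 1, 1, 1],
)

```text
time_s: 20.35
tcp_pos: [0.4858, 0.2013, 0.251]
eef_rot: [180.0, -0.0, -86.5]
contact_force: [0.0, -0.9, -7.2]
gripper_width: 0.0139
```

Run:
```python
from h import *
s=r.get_state();print(s['contact_force'],s['moment'],s['tcp_pos'],s['qd'],s['gripper_width'])
c=cap('scene','s9.png');t=cap('top','t9.png')
a=cv2.resize(c['pixels'][30:240,150:430],None,fx=2.3,fy=2.3);cv2.imwrite('pics/s9z.png',a)
b=cv2.resize(t['pixels'][140:260,30:390],None,fx=2.1,fy=2.1);cv2.imwrite('pics/t9z.png',b)
for n,c in(('scene',c),('top',t)):
    P=pts(c);z=P[...,2]; o=.1255+.0
    m=(c['depth']>0)&(z>.17)&(z<.23)&(P[...,0]>.4)&(P[...,0]<.57)&(P[...,1]>.04)&(P[...,1]<.37)
    for nm,mm in(('-y',P[...,1]<.075),('+y',P[...,1]>.325),('+x',P[...,0]>.545),('-x',P[...,0]<.43)):
        q=z[m&mm]
        if len(q)>5: print(n,nm,len(q),np.percentile(q,[50,90]).round(4))
```

```text
[ 0.04817909 -0.94902858 -7.24282067] [ 0.0526826   0.11411946 -0.06095281] [0.48577793 0.20129068 0.25100397] [ 0.11364027 -0.00669777 -0.03596669 -0.13632003 -0.04139825 -0.01397981] 0.01389274921820299
scene -y 495 [0.1928 0.2171]
scene +y 254 [0.1913 0.2126]
scene +x 737 [0.1893 0.1998]
scene -x 84 [0.1914 0.1985]
top -y 431 [0.1961 0.2108]
top +y 387 [0.1946 0.2103]
top +x 362 [0.1953 0.1985]
top -x 478 [0.196  0.1986]
```

View pics/s9z.png

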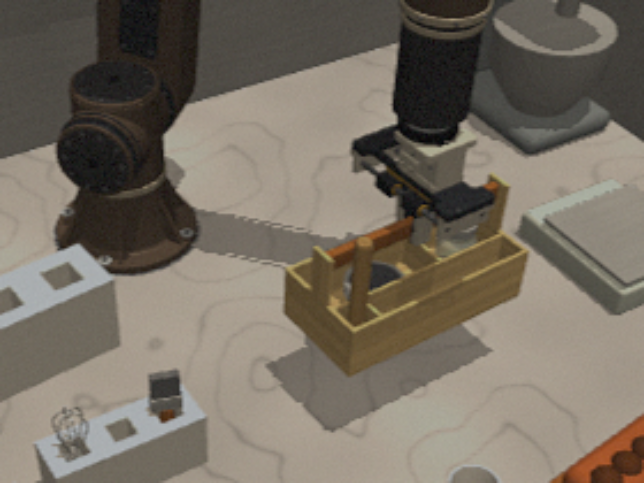

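View pics/t9z.png

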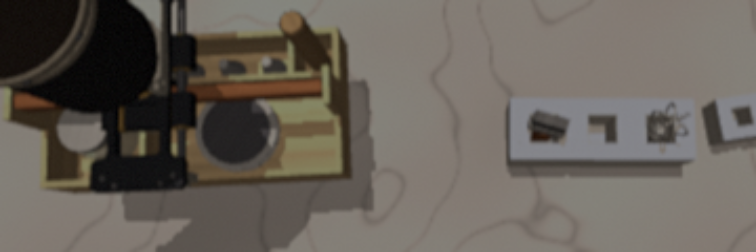

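The walls top out at z ≈ 0.197 on all sides, so the carrier is about 118 mm up and level. The pin is in the socket, the tins and jar are in the carrier, and the whisk and brush are in the holder. The arm is still, so I'm handing in.

Run:
```python
from plant import r
print(r.close_job())
```

```text
the job is handed in; nothing more can be done
None
```

The job is handed in at about 20.5 s with the carrier held in the air. No verdict was reported, so the result rests on my own checks.

**What I did:** I drew the pin out of the middle well of the middle-sized holder and lowered it into the carrier's corner socket. It touched bottom at about 11 N, and I eased off before letting go. I then gripped the bar at its middle with 50 N and lifted.

**Last checks:**
- **Height and level:** the carrier's underside is about 118 mm above the counter. The top view puts the rim at about 0.195 m at both ends and both sides, so it is level to within a few millimetres.
- **Hold:** the load is steady at about 7 N and the jaw opening is 13.9 mm, which matches the 14 mm bar. The arm was essentially still.
- **Contents:** the last pictures show the pin upright in the socket and the tins and jar in the carrier. The gripper partly hides the jar.
- **Holder:** the whisk and brush are in their wells. The tart and small bowl were never approached, but I didn't re-measure them at the end.

The two fixed cameras differed by 1–2 mm in places, well inside the 8 mm of clearance around the pin in the socket. No check failed.

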